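Push a control module through the flap of the test bay

TASK

With the orange push stick, not with the fingers, push the black control module with the silver lid along the blue test bay's chute and in through the yellow flap until it is home against the brass spring contact inside, and press it there with about 10 N for a second, never with more than 20 N. Then draw the stick out so that the module stays home and the flap falls shut, and lay the stick back flat on its black mat. Leave everything else on the bench alone.

Things in the scene. Friction and masses are not known exactly. Their poses are not given: they have to be found in the camera images.
- bay: Fixed blue test bay. x axis = push direction (level, into the bay), z up; origin on the bench surface, in the flap's plane, on the chute's centre line. Aluminium floor plate 4 thick, 130 wide, from x = -170 to 210. On it, before the flap, two guides 20 high narrow from about 115 apart (x = -88) to 61 apart (x = -2). A grey instrument 150 wide, 140 high closes the far end.
- tunnel_mid (a point): Point on top of the bay's blue tunnel, 100 beyond the flap, axes as the bay's. The tunnel is 64 wide inside, 78 outside, 76 high above the bench, with its lintel 68 above the bench; its roof has a 34 wide slot along the middle through which the module is seen.
- flap (a joint): Yellow flap 58 wide, 3 thick, hanging from a level hinge 65 above the bench at the tunnel mouth, lower edge 9 above the bench, 80 g. 0 = shut (upright); grows (rad) as it swings inward and up, to 1.45. Inward only; falls shut by its weight and lies on whatever is under it, so it shuts only when the module's rear is over 50 past it and the stick is out.
- contact (a joint): Brass contact plate (46 wide, 32 high, from 6 to 38 above the bench) standing across the tunnel. Its face is set 136 to 165 beyond the flap, differently each time and not measured: find it by feel. Value = how far (m) the plate is pressed in, 0 = free; it yields along the bay's +x against a stiff spring, 8 N per mm, 5 mm at most, and springs back.
- module_center (a point): Centre (half-way up) of the loose control module: black block 80 long (its x, nose towards +x), 56 wide, 38 high, plus a silver finned lid on top to 40 high; about 0.22 to 0.45 kg. It starts lying on the chute's floor plate, a little crooked, nose towards the flap. When it is home, its nose rests against the contact plate's face.
- stick_grip (a point): Grip point of the loose orange push stick, 50 above its underside; x along the stick to its pushing end, z up. A bar 26 wide, 30 high runs from 60 behind this point to 170 ahead, its end flat and square; at the point a grip post 40 long (x), 26 wide (y) stands to 72 above the underside. 0.15 kg, balanced within 20 of the post. Starts flat on the mat.
- mat: Fixed black rubber mat, 300 (its x) by 180 (its y), 3 thick, origin under its centre on the bench.
- spare_module: Bystander, leave alone: spare control module 80 x 56 x 40, black with a green finned lid, origin under its centre.
- screwdriver: Bystander, leave alone: screwdriver lying on the bench.
- wrench: Bystander, leave alone: steel wrench lying on the bench.
- spray_can: Bystander, leave alone: blue can, 56 across, 150 tall, origin under its centre.
- gauge: Bystander, leave alone: round black gauge with a red needle, 84 across, 32 high, origin under its centre.
- mouse: Bystander, leave alone: grey round computer mouse, 60 across, 32 high.
Things that resemble listed ones, but are neither listed nor needed, are in the scene too. Of the things that look like the part that bears stick_grip, take the one that is nearest to the robot's base at the start.

How it is judged:
By the outcome, as a careful person would: the job done as asked, in the order asked, and still so for the second after the job is handed in, with the robot touching nothing.
It also fails if it takes over 64 s, if anything falls off the work surface, if the arm or the gripper's body presses on something with over 40 N, if the wrist force passes 120 N, or if a joint passes its speed limit or range.

ROBOT

A 7-joint arm with a two-finger parallel gripper is mounted at the origin on the work surface. World frame = base frame: x ahead of the robot, y to its left, z up, the work surface at z = 0. Lengths are in m, angles in rad, forces in N, time in s.
With the tool pointing down it reaches from about 0.425 to 0.875 m from the base axis. Payload 8.4 kg.
Tool frame: the origin (TCP) lies where the fingers leave the gripper's body, on its centre line; the fingertips stand 70 mm ahead of it and the grasp point (between the pads) lies 51 mm ahead of it; z points along the fingers, y is the direction in which the jaws open and shut (so a half turn about z gives the same grasp; the last joint's range is limited). The gripper opens to 87 mm and grips with 3 to 60 N. Pads are 19 mm wide; open, the fingers measure 117 mm over their backs; the gripper's body (75 mm by 190 mm) begins 51 mm behind the grasp point.
Start: joints at [1.069, 0.333, 0.04, 1.465, -0.013, 1.343, -0.059], TCP at [0.255, -0.598, 0.292] pointing down, gripper open.
Joint ranges: [-2.58, 2.58], [-0.38, 2.09], [-1.3, 1.39], [0.25, 2.4], [-1.5, 4.64], [0.08, 2.09], [-2.65, 2.65]. Speed limits (rad/s): [2.22, 2.22, 2.79, 2.79, 3.14, 3.14, 3.14].

INTERFACE

Orientations are given as a unit quaternion [w, x, y, z].
In Python, from bench import bot gives the robot as it stands.
- The arm moves only by the tool move_arm, never from a script. Its arguments are lists of equal length, an entry for each row: "travel": the shift along the tool's x, y, z in m, a list of three; "dr": the turn, a rotation vector about the tool's x, y, z in rad, a list of three. A call has 1 to 5 rows; each row is the pose to reach, as a shift and turn from the pose commanded when the call began, along the tool's axes at that moment; what a row does not reach only later rows make up. A row lasts 1/12 s, in which the tool goes at most 41.7 mm and 7.16 degrees, less where a joint would pass 70% of its speed; a pose out of reach is approached as far as the arm can. A call with a gripper value outside its range is refused whole. "fingers" is the opening, from 0 (shut) to 1 (fully open), set as the call begins (left out, the last holds). The fingers move at their own pace and stop on an object; "force" is the grip in N (left out, the last holds). Time passes only in rows, so rows that repeat a pose let the fingers close. It gives the time, the measured TCP pose, the force and the opening at its end, in the units of the state.
- bot.observe(): the state, without advancing time (a new reading comes with each control period).
- bot.get_image(name): name is "side" or "top"; returns a dict with "frame" (420x560x3 uint8, red, green, blue), "K" (3x3 intrinsics, pixels), "R" (3x3) and "t" (3): a world point X has camera coordinates R X + t. Camera axes: x right, y down, z forward; pixel columns grow to the right and rows downward; lengths in m; the calibration is good to about 2 mm. A picture is of the moment at which its call begins. There is no depth.
- bot.job_done(): hands the job in, once; it reports no verdict.
The state is a dict: "clock": time; "q": joint angles; "dq": joint speeds; "effort": joint torques, N m; "tcp_pos": TCP position; "tool_rot": TCP orientation; "wrist_force": force on the tool from outside, world axes, zero at the start; "torque": the same for the moment, N m; "gripper_width": finger opening in m.
Only numpy, scipy, OpenCV 4.12 (cv2) and the standard library are available. Lean on these libraries where they do the work, as an engineer would, in place of code of your own. Each camera call takes 0.05 s, during which the arm holds its last target.

## Working session

There is one attempt and no reset: what is moved stays moved. The work goes in short steps, Python scripts to look and compute and a tool call to move; the robot and the scene stay as the last step left them, time stands still between calls to the robot, and variables do not carry over. Pictures are saved under pics/ and viewed, and the job is handed in when it is done.

Besides the shell and the picture viewer there is one more tool, called after "Request:" by a JSON object that holds its "op" and its "data". move_arm: Moves the arm, as the interface text tells. Its arguments: {"type":"object","properties":{"travel":{"type":"array","items":{"type":"array","items":{"type":"number"}}},"dr":{"type":"array","items":{"type":"array","items":{"type":"number"}}},"fingers":{"type":"number"},"force":{"type":"number"}},"required":["travel","dr"]}

```bash
mkdir -p pics; ls
cat > h.py <<'E'
import numpy as np, cv2, json
from bench import bot
def snap(n,tag):
    d=bot.get_image(n); cv2.imwrite(f'pics/{tag}.png',cv2.cvtColor(np.asarray(d['frame']),cv2.COLOR_RGB2BGR))
    np.savez(f'pics/{tag}.npz',**{k:np.asarray(v) for k,v in d.items()}); return d
def load(tag): return dict(np.load(f'pics/{tag}.npz'))
def ray(d,u,v,z):
    R=np.array(d['R']);t=np.array(d['t']);K=np.array(d['K'])
    c=-R.T@t; r=R.T@np.linalg.inv(K)@np.array([u,v,1.]); s=(z-c[2])/r[2]; return c+s*r
def proj(d,X):
    p=np.array(d['K'])@(np.array(d['R'])@np.array(X)+np.array(d['t'])); return p[:2]/p[2]
E
python3 - <<'E'
from h import *
np.set_printoptions(precision=4,suppress=True)
for n in('top','side'):
    d=snap(n,n+'0'); print(n,np.array(d['K']),-np.array(d['R']).T@np.array(d['t']),np.array(d['R']))
print(bot.observe())
E
```

```text
pics
top [[511.0554   0.     271.2238]
 [  0.     511.0554 212.5098]
 [  0.       0.       1.    ]] [0.258  0.1775 1.3691] [[-0.0563 -0.9984 -0.0043]
 [-0.9751  0.0559 -0.2146]
 [ 0.2145 -0.0079 -0.9767]]
side [[497.753    0.     272.8852]
 [  0.     497.753  208.3693]
 [  0.       0.       1.    ]] [1.1235 1.0683 1.0922] [[-0.8407  0.5415 -0.0066]
 [ 0.3829  0.5859 -0.7143]
 [-0.3829 -0.603  -0.6998]]
{'clock': 0.1, 'q': array([ 1.0688,  0.3338,  0.0399,  1.4662, -0.0134,  1.3433, -0.0585]), 'dq': array([-0.0001, -0.0027, -0.0009, -0.0017, -0.0016,  0.0016,  0.0006]), 'effort': array([  0.006 , -65.7805,   1.3411, -40.4703,  -0.0597,   0.041 ,
         0.    ]), 'tcp_pos': array([ 0.2546, -0.5977,  0.2915]), 'tool_rot': array([-0.0007,  0.9798,  0.2   , -0.0002]), 'wrist_force': array([-0.164 , -0.354 ,  0.2566]), 'torque': array([0.0424, 0.0334, 0.0071]), 'gripper_width': 0.08720727844541146}
```

View pics/top0.png

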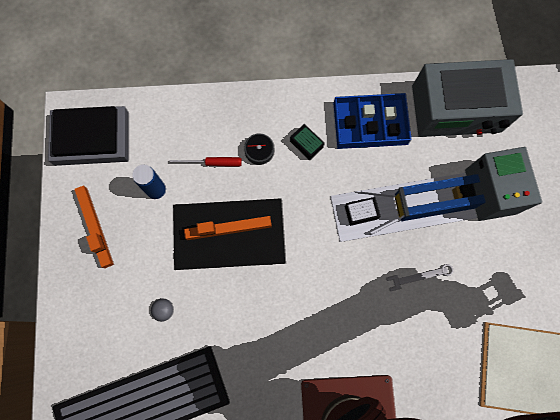

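View pics/side0.png

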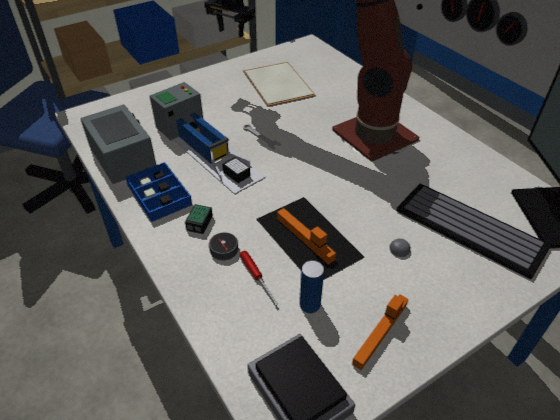

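Candidates for the push stick are the orange stick on the mat (top px ~228,227) and the orange stick on bare bench (top px ~93,227). The base is at about px (347,400), so the mat stick is nearer, which fits "its black mat". For the module, I have the silver-lidded one on the chute (362,210) and the green-lidded spare (307,141). Next are the close crops.

Run:
```python
from h import *
a=cv2.imread('pics/top0.png')
cv2.imwrite('pics/c_stick.png',cv2.resize(a[190:280,165:295],None,fx=6,fy=6,interpolation=cv2.INTER_CUBIC))
cv2.imwrite('pics/c_bay.png',cv2.resize(a[140:250,322:548],None,fx=3.5,fy=3.5,interpolation=cv2.INTER_CUBIC))
d=load('top0'); hsv=cv2.cvtColor(a,cv2.COLOR_BGR2HSV)
m=cv2.inRange(hsv,(5,150,120),(20,255,255))
for c in cv2.findContours(m,0,2)[0]:
    if cv2.contourArea(c)>200:
        r=cv2.minAreaRect(c);print(r, np.round([np.linalg.norm(ray(d,*r[0],.03)[:2])],3))
```

```text
((242.5115509033203, 224.57513427734375), (9.50357437133789, 56.033077239990234), 81.25383758544922) [0.578]
((88.1500015258789, 217.4499969482422), (64.1942367553711, 16.4438419342041), 71.56504821777344) [0.868]
```

View pics/c_stick.png

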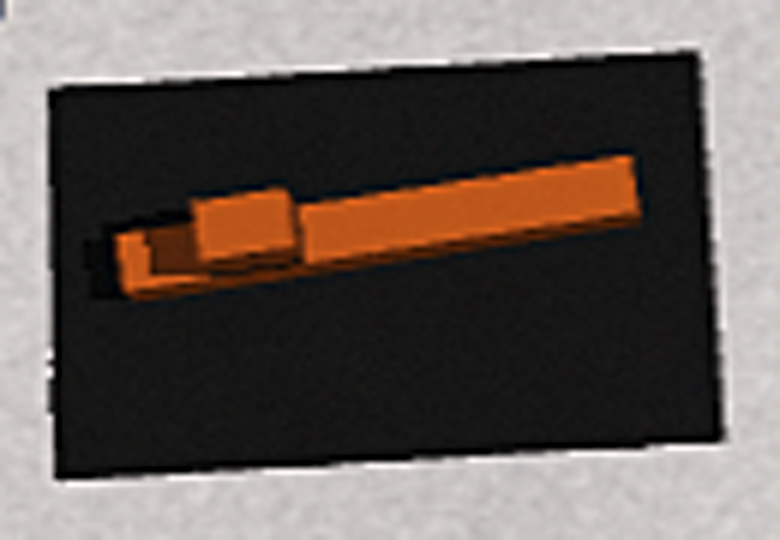

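View pics/c_bay.png

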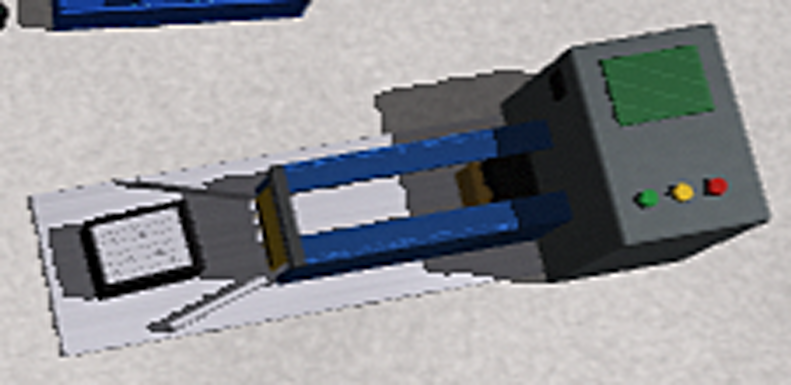

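Run:
```python
from h import *
np.set_printoptions(precision=4,suppress=True)
d=load('top0')
S=lambda x,y,z:ray(d,165+x/6-.5+.083,190+y/6-.5+.083,z)
B=lambda x,y,z:ray(d,322+x/3.5-.5+.14,140+y/3.5-.5+.14,z)
print('bar'); P=[S(633,156,.033),S(640,215,.033),S(130,290,.033),S(117,235,.033)]
for p in P: print(p)
print('post');Q=[S(192,203,.075),S(288,188,.075),S(298,243,.075),S(198,262,.075)]
for p in Q: print(p)
print(np.mean(Q,0)); f=(P[0]+P[1])/2; b=(P[2]+P[3])/2; v=f-b; print('len',np.linalg.norm(v),'yaw',np.degrees(np.arctan2(v[1],v[0])), 'grip from ends', b+v*60/230)
print('plate'); 
for p in [(30,197),(62,355)]: print(B(*p,.004))
print('plate edge left', B(390,137,.004),'right',B(490,283,.004))
print('module lid top .040/.044')
for p in [(83,224),(183,203),(200,270),(102,298)]: print(B(*p,.042))
print('roof')
for p in [(290,163),(497,129),(300,192),(495,163),(300,236),(510,200),(303,282),(570,222)]: print(B(*p,.076))
print('mat',[ray(d,165+x/6,190+y/6,.003) for x,y in [(50,88),(695,52),(722,438),(57,478)]])
print('contact top', B(460,168,.038),B(472,205,.038),B(485,163,.038))
```

```text
bar
[0.5432 0.1702 0.033 ]
[0.5162 0.1686 0.033 ]
[0.4954 0.3954 0.033 ]
[0.5205 0.4006 0.033 ]
post
[0.5244 0.3611 0.075 ]
[0.5286 0.3196 0.075 ]
[0.5043 0.3161 0.075 ]
[0.4985 0.3592 0.075 ]
[0.5139 0.339  0.075 ]
len 0.22961526386482925 yaw -84.56646621640638 grip from ends [0.5136 0.3384 0.033 ]
plate
[0.5951 0.0017 0.004 ]
[ 0.4684 -0.0128  0.004 ]
plate edge left [ 0.6276 -0.2867  0.004 ] right [ 0.5059 -0.3496  0.004 ]
module lid top .040/.044
[ 0.5623 -0.032   0.042 ]
[ 0.5743 -0.1096  0.042 ]
[ 0.5215 -0.1173  0.042 ]
[ 0.5042 -0.0413  0.042 ]
roof
[ 0.5923 -0.1852  0.076 ]
[ 0.6097 -0.3431  0.076 ]
[ 0.5696 -0.1901  0.076 ]
[ 0.5835 -0.338   0.076 ]
[ 0.5362 -0.1863  0.076 ]
[ 0.5546 -0.3452  0.076 ]
[ 0.5014 -0.1845  0.076 ]
[ 0.5353 -0.3872  0.076 ]
mat [array([0.5954, 0.4338, 0.003 ]), array([0.5954, 0.1378, 0.003 ]), array([0.4176, 0.1365, 0.003 ]), array([0.4166, 0.4334, 0.003 ])]
contact top [ 0.5907 -0.3257  0.038 ] [ 0.561 -0.331  0.038] [ 0.5936 -0.3454  0.038 ]
```

```bash
cat >> h.py <<'E'
from scipy.spatial.transform import Rotation as Ro
np.set_printoptions(precision=4,suppress=True)
O=np.array([.5507,-.1745]); BY=-83.6
U=np.array([np.cos(np.radians(BY)),np.sin(np.radians(BY))]); N=np.array([-U[1],U[0]])
def bay(p): r=np.array(p[:2])-O; return np.array([r@U,r@N])
def unbay(x,y): return O+x*U+y*N
def Rdown(yaw):
    a=np.radians(yaw); x=np.array([np.cos(a),np.sin(a),0]); z=np.array([0,0,-1.]); return np.c_[x,np.cross(z,x),z]
def st():
    s=bot.observe(); q=s['tool_rot']; R=Ro.from_quat([q[1],q[2],q[3],q[0]]).as_matrix(); return s,R
def go(*tg):
    s,R=st(); p=s['tcp_pos']
    print('t',s['clock'],'p',p,'xyaw',np.degrees(np.arctan2(R[1,0],R[0,0])),'tilt',R[:,2],'F',s['wrist_force'],'w',s['gripper_width'],'q',s['q'])
    for X,yaw in tg:
        print('travel',R.T@(np.array(X)-p),'dr',Ro.from_matrix(R.T@Rdown(yaw)).as_rotvec())
E
python3 - <<'E'
from h import *
go(([.5,-.3,.29],60),([.54,0,.28],95.5),([.5137,.3387,.25],95.5))
d=load('top0');print('can',ray(d,147,172,.15))
E
```

```text
t 0.1 p [ 0.2546 -0.5977  0.2915] xyaw 23.073881501100445 tilt [-0.0007  0.0013 -1.    ] F [-0.164  -0.354   0.2566] w 0.08720727844541146 q [ 1.0688  0.3338  0.0399  1.4662 -0.0134  1.3433 -0.0585]
travel [ 0.3424 -0.1777  0.0017] dr [-0.0014 -0.0004 -0.6445]
travel [ 0.4968 -0.438   0.012 ] dr [-0.0013 -0.0008 -1.2641]
travel [ 0.6053 -0.7599  0.0425] dr [-0.0013 -0.0008 -1.2641]
can [0.6464 0.4704 0.15  ]
```

Request:
{"op": "move_arm", "data": {"travel": [[0.034, -0.018, 0], [0.068, -0.036, 0], [0.102, -0.054, 0], [0.137, -0.071, 0], [0.171, -0.089, 0]], "dr": [[0, 0, -0.1], [0, 0, -0.2], [0, 0, -0.3], [0, 0, -0.4], [0, 0, -0.5]], "fingers": 1}}

```text
clock: 0.52
tcp_pos: [0.3781, -0.4474, 0.2919]
tool_rot: [-0.0, 0.899, 0.438, -0.0]
wrist_force: [1.2, -0.3, 0.9]
gripper_width: 0.0871
```

Run:
```python
from h import *
go(([.5,-.3,.29],80),([.54,-.2,.28],95.5))
```

```text
t 0.5167 p [ 0.3781 -0.4474  0.2919] xyaw 52.00340278429225 tilt [-0.0004  0.0003 -1.    ] F [ 1.2158 -0.2743  0.9173] w 0.08705285839281057 q [ 0.9042  0.2102 -0.1294  1.6215  0.0279  1.3123  0.1073]
travel [0.1912 0.0054 0.0019] dr [-0.0005 -0.0002 -0.4886]
travel [ 0.2946 -0.0247  0.012 ] dr [-0.0004 -0.0002 -0.7592]
```

Request:
{"op": "move_arm", "data": {"travel": [[0.038, 0, 0], [0.076, 0, 0], [0.115, 0, 0], [0.153, 0, 0], [0.191, 0, 0.002]], "dr": [[0, 0, -0.1], [0, 0, -0.2], [0, 0, -0.3], [0, 0, -0.4], [0, 0, -0.49]]}}

```text
clock: 0.93
tcp_pos: [0.4964, -0.2974, 0.2904]
tool_rot: [0.0, 0.766, 0.643, 0.0]
wrist_force: [0.7, -1.2, -0.0]
gripper_width: 0.0869
```

Run:
```python
from h import *
go(([.54,-.1,.28],95.5),([.53,0.1,.26],95.5))
```

```text
t 0.9333 p [ 0.4964 -0.2974  0.2904] xyaw 80.08931650165682 tilt [ 0.0002 -0.0002 -1.    ] F [ 0.6981 -1.2122 -0.0206] w 0.08692666379268382 q [ 0.723   0.208  -0.3009  1.6334  0.0635  1.3095  0.2388]
travel [0.202  0.009  0.0104] dr [ 0.0002  0.0002 -0.269 ]
travel [ 0.3973 -0.0353  0.0304] dr [ 0.0002  0.0002 -0.269 ]
```

Request:
{"op": "move_arm", "data": {"travel": [[0.04, 0.002, 0.002], [0.08, 0.004, 0.004], [0.12, 0.006, 0.006], [0.16, 0.008, 0.008], [0.2, 0.009, 0.01]], "dr": [[0, 0, -0.055], [0, 0, -0.11], [0, 0, -0.16], [0, 0, -0.215], [0, 0, -0.269]]}}

```text
clock: 1.35
tcp_pos: [0.5397, -0.102, 0.2799]
tool_rot: [-0.0, 0.673, 0.739, -0.0]
wrist_force: [1.4, -0.3, -0.5]
gripper_width: 0.087
```

Run:
```python
from h import *
go(([.53,0.1,.26],95.5),([.5137,.3387,.2],95.5))
```

```text
t 1.35 p [ 0.5397 -0.102   0.2799] xyaw 95.35783785901171 tilt [-0.0003 -0.     -1.    ] F [ 1.4011 -0.2963 -0.5241] w 0.08698348183585117 q [ 0.5221  0.1692 -0.4638  1.7093  0.0787  1.2819  0.135 ]
travel [0.202  0.0092 0.0199] dr [-0.0003 -0.     -0.0025]
travel [0.4412 0.0152 0.0799] dr [-0.0003 -0.     -0.0025]
```

Request:
{"op": "move_arm", "data": {"travel": [[0.04, 0.002, 0.004], [0.08, 0.004, 0.008], [0.12, 0.006, 0.012], [0.16, 0.007, 0.016], [0.2, 0.009, 0.02]], "dr": [[0, 0, 0], [0, 0, 0], [0, 0, 0], [0, 0, 0], [0, 0, 0]]}}

```text
clock: 1.77
tcp_pos: [0.5299, 0.0978, 0.26]
tool_rot: [0.0, 0.674, 0.738, -0.0]
wrist_force: [0.8, -0.6, -0.3]
gripper_width: 0.0869
```

Request:
{"op": "move_arm", "data": {"travel": [[0.04, 0.001, 0.012], [0.08, 0.003, 0.024], [0.12, 0.004, 0.036], [0.16, 0.005, 0.048], [0.2, 0.006, 0.058]], "dr": [[0, 0, 0], [0, 0, 0], [0, 0, 0], [0, 0, 0], [0, 0, 0]]}}

```text
clock: 2.18
tcp_pos: [0.5178, 0.2972, 0.2012]
tool_rot: [-0.0, 0.674, 0.738, -0.0]
wrist_force: [0.7, -0.5, 0.8]
gripper_width: 0.0871
```

Run:
```python
from h import *
go(([.5137,.3387,.16],95.5),([.5137,.3387,.094],95.5))
```

```text
t 2.1833 p [0.5178 0.2972 0.2012] xyaw 95.17238464095631 tilt [-0.0006 -0.0006 -1.    ] F [ 0.7465 -0.5465  0.7647] w 0.08713590458057237 q [-0.0374  0.3725 -0.687   1.6819  0.2525  1.1787 -0.6981]
travel [ 0.0418 -0.0003  0.0411] dr [-0.0007  0.0005 -0.0057]
travel [ 0.0418 -0.0003  0.1071] dr [-0.0007  0.0005 -0.0057]
```

Request:
{"op": "move_arm", "data": {"travel": [[0.02, 0, 0.015], [0.035, 0, 0.025], [0.04, 0, 0.035], [0.04, 0, 0.04], [0.04, 0, 0.04]], "dr": [[0, 0, -0.005], [0, 0, -0.005], [0, 0, -0.005], [0, 0, -0.005], [0, 0, -0.005]]}}

```text
clock: 2.6
tcp_pos: [0.5146, 0.3342, 0.1607]
tool_rot: [-0.0, 0.673, 0.74, -0.001]
wrist_force: [0.4, -0.1, 0.4]
gripper_width: 0.0871
```

Run:
```python
from h import *
d=snap('top','t1'); snap('side','s1')
go(([.5137,.3387,.094],95.5))
a=cv2.imread('pics/t1.png');b=cv2.imread('pics/s1.png')
c=np.hstack([cv2.resize(a[150:290,150:310],(457,400)),cv2.resize(b[180:300,240:380],(343,294)).copy() if 0 else cv2.resize(b[170:310,240:360],(343,400))])
cv2.imwrite('pics/v1.png',c)
```

```text
t 2.7 p [0.5156 0.334  0.1625] xyaw 95.37518969561818 tilt [ 0.0003 -0.0008 -1.    ] F [-0.3615 -0.6403 -0.1075] w 0.08709286287551452 q [-0.1134  0.4461 -0.6765  1.6768  0.3046  1.1268 -0.7809]
travel [ 0.0049 -0.0014  0.0685] dr [ 0.0002  0.0008 -0.0022]
```

View pics/v1.png

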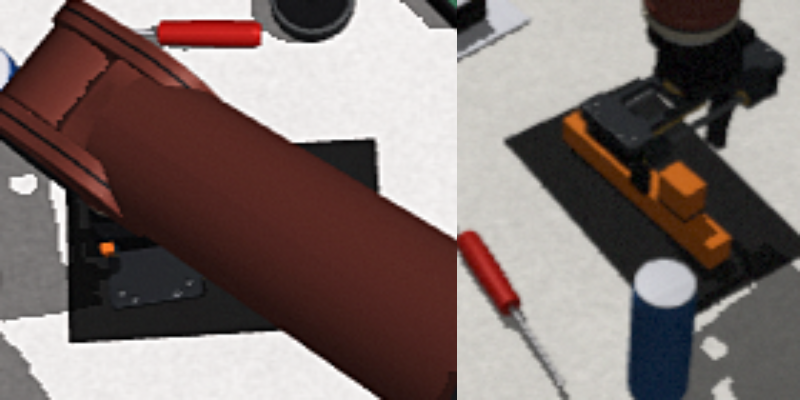

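The side view shows the open fingers above the stick, with the post (px ~680,190 in the crop) not touched. I'll go down in two steps.

Request:
{"op": "move_arm", "data": {"travel": [[0.005, -0.001, 0.008], [0.005, -0.001, 0.016], [0.005, -0.001, 0.024], [0.005, -0.001, 0.03], [0.005, -0.001, 0.03]], "dr": [[0, 0, 0], [0, 0, 0], [0, 0, 0], [0, 0, 0], [0, 0, 0]]}}

```text
clock: 3.12
tcp_pos: [0.5127, 0.3397, 0.1304]
tool_rot: [-0.0, 0.672, 0.74, -0.001]
wrist_force: [0.7, 0.5, -0.2]
gripper_width: 0.0868
```

Run:
```python
from h import *
go(([.5137,.3387,.094],95.5))
```

```text
t 3.1167 p [0.5127 0.3397 0.1304] xyaw 95.49193754598244 tilt [-0.0021 -0.0014 -1.    ] F [ 0.7001  0.5245 -0.2192] w 0.0867550873250068 q [-0.1346  0.4836 -0.6649  1.6999  0.3316  1.0762 -0.8083]
travel [-0.001   0.001   0.0364] dr [-0.0022  0.0012 -0.0001]
```

Request:
{"op": "move_arm", "data": {"travel": [[-0.001, 0.001, 0.01], [-0.001, 0.001, 0.02], [-0.001, 0.001, 0.03], [-0.001, 0.001, 0.036], [-0.001, 0.001, 0.036]], "dr": [[0, 0, 0], [0, 0, 0], [0, 0, 0], [0, 0, 0], [0, 0, 0]]}}

```text
clock: 3.53
tcp_pos: [0.5136, 0.339, 0.0942]
tool_rot: [-0.0, 0.672, 0.74, -0.001]
wrist_force: [0.6, 0.1, 0.5]
gripper_width: 0.0869
```

Request:
{"op": "move_arm", "data": {"travel": [[0, 0, 0], [0, 0, 0], [0, 0, 0], [0, 0, 0], [0, 0, 0]], "dr": [[0, 0, 0], [0, 0, 0], [0, 0, 0], [0, 0, 0], [0, 0, 0]], "fingers": 0, "force": 50}}

```text
clock: 3.95
tcp_pos: [0.5146, 0.3398, 0.0967]
tool_rot: [0.0, 0.672, 0.74, 0.0]
wrist_force: [0.5, -0.3, 0.3]
gripper_width: 0.0616
```

Run:
```python
from h import *
go(([.5137,.3387,.094],95.5))
```

```text
t 3.95 p [0.5146 0.3398 0.0967] xyaw 95.49564212248006 tilt [ 0.0006  0.0003 -1.    ] F [ 0.4934 -0.251   0.3472] w 0.061597710489193415 q [-0.148   0.5235 -0.6475  1.7221  0.3625  1.0178 -0.8283]
travel [-0.001  -0.001   0.0027] dr [ 0.0007 -0.0003 -0.0001]
```

Request:
{"op": "move_arm", "data": {"travel": [[0, 0, 0.002], [0, 0, 0.002], [0, 0, 0.002], [0, 0, 0.002], [0, 0, 0.002]], "dr": [[0, 0, 0], [0, 0, 0], [0, 0, 0], [0, 0, 0], [0, 0, 0]]}}

```text
clock: 4.37
tcp_pos: [0.5143, 0.3396, 0.0942]
tool_rot: [-0.0, 0.672, 0.74, -0.0]
wrist_force: [-1.5, 0.0, -1.4]
gripper_width: 0.0284
```

Request:
{"op": "move_arm", "data": {"travel": [[0, 0, 0], [0, 0, 0], [0, 0, 0], [0, 0, 0], [0, 0, 0]], "dr": [[0, 0, 0], [0, 0, 0], [0, 0, 0], [0, 0, 0], [0, 0, 0]]}}

```text
clock: 4.78
tcp_pos: [0.5143, 0.3397, 0.0942]
tool_rot: [-0.0, 0.672, 0.74, -0.0]
wrist_force: [-0.9, -0.0, -0.1]
gripper_width: 0.026
```

Run:
```python
from h import *
go(([.5137,.3387,.094],95.5))
```

```text
t 4.7833 p [0.5143 0.3397 0.0942] xyaw 95.50445267445207 tilt [-0.0002  0.0001 -1.    ] F [-0.9079 -0.0157 -0.102 ] w 0.025993286412242304 q [-0.149   0.5264 -0.6464  1.7238  0.3642  1.0144 -0.8296]
travel [-0.0009 -0.0007  0.0002] dr [-0.0002 -0.0001  0.0001]
```

Request:
{"op": "move_arm", "data": {"travel": [[0, 0, -0.004], [0, 0, -0.012], [0, 0, -0.024], [0, 0, -0.036], [0, 0, -0.045]], "dr": [[0, 0, 0], [0, 0, 0], [0, 0, 0], [0, 0, 0], [0, 0, 0]]}}

```text
clock: 5.2
tcp_pos: [0.5149, 0.3401, 0.1416]
tool_rot: [0.0, 0.672, 0.74, 0.001]
wrist_force: [0.7, 0.4, -1.0]
gripper_width: 0.0257
```

Run:
```python
from h import *
snap('side','s2')
a=unbay(-.345,0)
go(([*a,.13],96.4),([*a,.101],96.4))
b=cv2.imread('pics/s2.png')
cv2.imwrite('pics/v2.png',cv2.resize(b[130:300,180:400],None,fx=3.3,fy=3.3))
```

```text
t 5.25 p [0.5155 0.3406 0.1432] xyaw 95.49796588256484 tilt [ 0.0036  0.0022 -1.    ] F [0.9282 0.615  0.4851] w 0.025259832839516265 q [-0.1293  0.471  -0.6701  1.6877  0.3241  1.092  -0.8006]
travel [-0.1712 -0.0198  0.0128] dr [ 0.0038 -0.0018 -0.0157]
travel [-0.1712 -0.0199  0.0418] dr [ 0.0038 -0.0018 -0.0157]
```

View pics/v2.png

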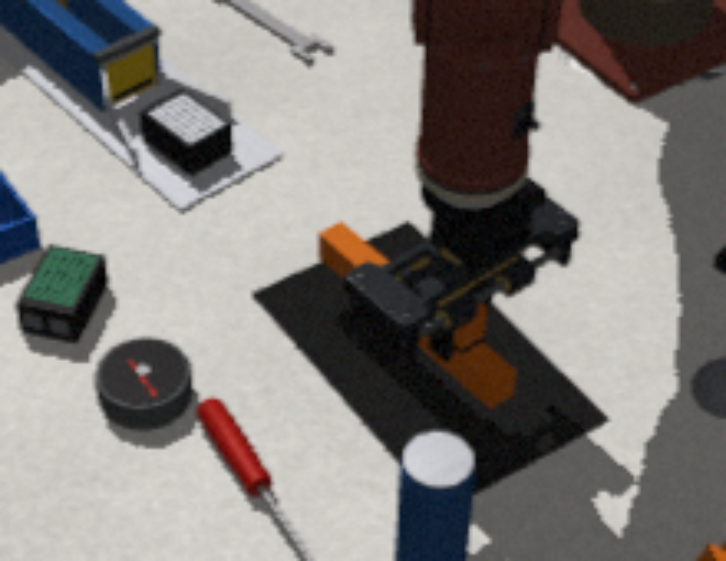

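The stick is lifted and held by its post, with its end at about px (340,245), and it looks level. Next is the approach.

Request:
{"op": "move_arm", "data": {"travel": [[-0.03, -0.004, 0.002], [-0.065, -0.008, 0.005], [-0.1, -0.012, 0.008], [-0.14, -0.016, 0.011], [-0.165, -0.02, 0.013]], "dr": [[0, 0, -0.004], [0, 0, -0.008], [0, 0, -0.012], [0, 0, -0.015], [0, 0, -0.016]]}}

```text
clock: 5.67
tcp_pos: [0.5105, 0.1693, 0.1262]
tool_rot: [0.001, 0.667, 0.745, -0.001]
wrist_force: [0.2, -1.0, -1.6]
gripper_width: 0.0258
```

Request:
{"op": "move_arm", "data": {"travel": [[-0.004, 0, 0.006], [-0.006, 0, 0.014], [-0.006, 0, 0.022], [-0.006, 0, 0.028], [-0.006, 0, 0.028]], "dr": [[0, 0, 0], [0, 0, 0], [0, 0, 0], [0, 0, 0], [0, 0, 0]]}}

```text
clock: 6.08
tcp_pos: [0.5099, 0.1689, 0.0968]
tool_rot: [-0.001, 0.666, 0.746, -0.001]
wrist_force: [0.2, 0.6, -1.9]
gripper_width: 0.0259
```

Run:
```python
from h import *
d=snap('side','s3');t=snap('top','t3')
s,R=st();print('bay',bay(s['tcp_pos']))
a=unbay(-.32,0)
go(([*a,.101],96.4))
b=cv2.imread('pics/s3.png');c=cv2.imread('pics/t3.png')
cv2.imwrite('pics/v3.png',cv2.resize(b[120:260,170:350],None,fx=4,fy=4,interpolation=cv2.INTER_CUBIC))
cv2.imwrite('pics/v3t.png',cv2.resize(c[140:260,240:420],None,fx=4,fy=4,interpolation=cv2.INTER_CUBIC))
```

```text
bay [-0.3457 -0.0016]
t 6.1833 p [0.5105 0.1689 0.098 ] xyaw 96.53390745621009 tilt [-0.0009  0.0006 -1.    ] F [ 0.1935  0.5418 -1.7871] w 0.02559539155656721 q [ 0.1545  0.3732 -0.6464  1.9152  0.2737  0.9422 -0.5077]
travel [-0.0257  0.0016 -0.0031] dr [-0.0009 -0.0007  0.0023]
```

View pics/v3.png

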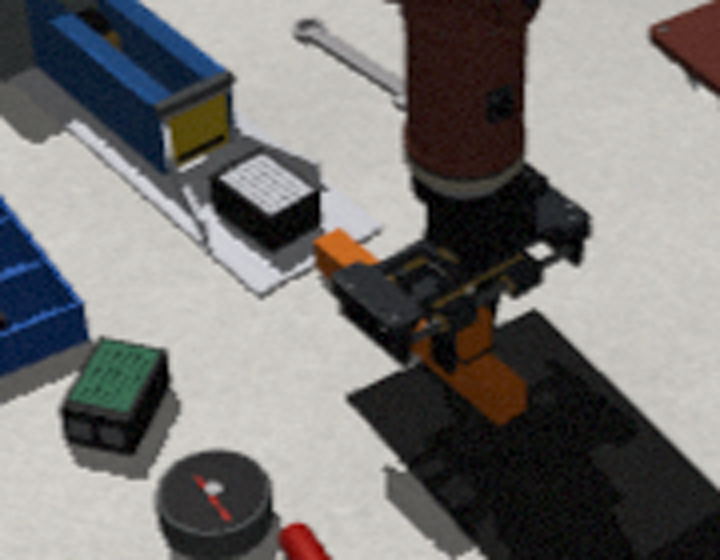

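View pics/v3t.png

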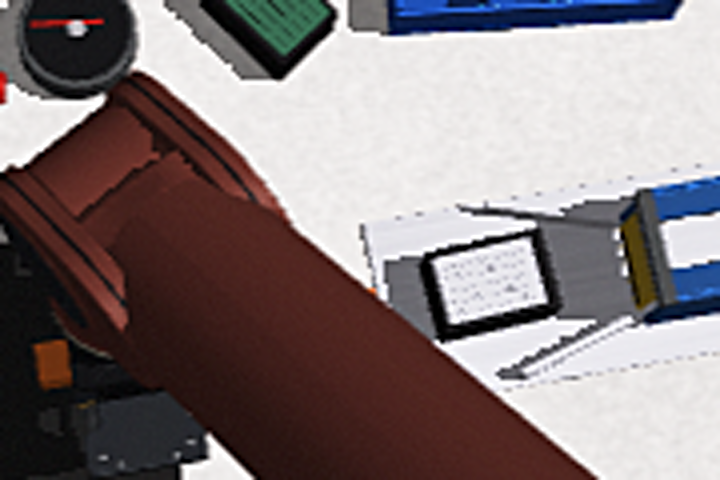

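Run:
```python
from h import *
d=load('s3'); p=np.array([.5105,.1689])
u=-np.array([np.cos(np.radians(96.5)),np.sin(np.radians(96.5))]);n=np.array([-u[1],u[0]])
for x,y,z in [(.170,.013,.037),(.170,-.013,.037),(.17,.013,.007),(-.06,.013,.037),(-.06,.013,.007),(-.06,-.013,.037)]:
    q=p+u*(x+.001)+n*y; print(x,y,z,(proj(d,[*q,z])-[170,120])*4+1.5)
```

```text
0.17 0.013 0.037 [310.0882 238.1046]
0.17 -0.013 0.037 [335.6192 224.6407]
0.17 0.013 0.007 [311.659  265.8563]
-0.06 0.013 0.037 [497.489  395.0308]
-0.06 0.013 0.007 [496.5672 422.9512]
-0.06 -0.013 0.037 [523.7438 379.1809]
```

Run:
```python
from h import *
b=cv2.imread('pics/s3.png')
cv2.imwrite('pics/v3b.png',cv2.resize(b[170:230,240:310],None,fx=8,fy=8,interpolation=cv2.INTER_CUBIC))
```

```text
(no output)
```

View pics/v3b.png

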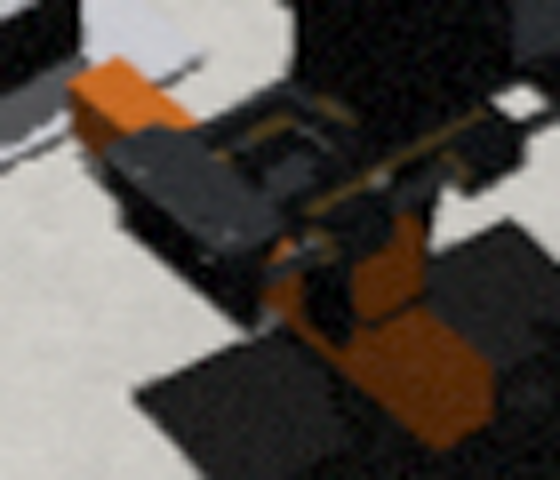

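Request:
{"op": "move_arm", "data": {"travel": [[0, 0.001, -0.004], [-0.005, 0.002, -0.005], [-0.012, 0.002, -0.005], [-0.018, 0.002, -0.005], [-0.022, 0.002, -0.005]], "dr": [[0, 0, 0], [0, 0, 0], [0, 0, 0], [0, 0, 0], [0, 0, 0]]}}

```text
clock: 6.6
tcp_pos: [0.5157, 0.1444, 0.1034]
tool_rot: [0.0, 0.667, 0.745, -0.0]
wrist_force: [0.9, 0.1, -1.5]
gripper_width: 0.026
```

Run:
```python
from h import *
s,R=st();print('bay',bay(s['tcp_pos']))
go(([*unbay(-.29,0),.102],96.4))
```

```text
bay [-0.3208  0.0008]
t 6.6 p [0.5157 0.1444 0.1034] xyaw 96.34400267144837 tilt [ 0.0002 -0.0006 -1.    ] F [ 0.9339  0.1149 -1.5407] w 0.025971668416384788 q [ 0.197   0.3587 -0.6403  1.9175  0.2618  0.9486 -0.4563]
travel [-0.0308 -0.0007  0.0014] dr [ 0.0001  0.0006 -0.001 ]
```

Request:
{"op": "move_arm", "data": {"travel": [[-0.003, 0, 0.001], [-0.006, 0, 0.001], [-0.009, 0, 0.001], [-0.012, 0, 0.001], [-0.015, 0, 0.001]], "dr": [[0, 0, 0], [0, 0, 0], [0, 0, 0], [0, 0, 0], [0, 0, 0]]}}

```text
clock: 7.02
tcp_pos: [0.5171, 0.1309, 0.1023]
tool_rot: [-0.0, 0.666, 0.746, 0.0]
wrist_force: [-0.5, 1.9, -0.9]
gripper_width: 0.0254
```

Request:
{"op": "move_arm", "data": {"travel": [[-0.003, 0, 0], [-0.007, 0, 0], [-0.011, 0, 0], [-0.015, 0, 0], [-0.019, 0, 0]], "dr": [[0, 0, 0], [0, 0, 0], [0, 0, 0], [0, 0, 0], [0, 0, 0]]}}

```text
clock: 7.43
tcp_pos: [0.5192, 0.1118, 0.1023]
tool_rot: [-0.0, 0.666, 0.746, -0.0]
wrist_force: [-0.2, 2.0, -1.8]
gripper_width: 0.0259
```

Run:
```python
from h import *
d=snap('side','s4');t=snap('top','t4')
s,R=st();print('bay',bay(s['tcp_pos']),bay(s['wrist_force'][:2]+O))
go(([*unbay(-.25,0),.102],96.4))
b=cv2.imread('pics/s4.png');c=cv2.imread('pics/t4.png')
cv2.imwrite('pics/v4.png',np.hstack([cv2.resize(b[120:220,170:270],None,fx=4,fy=4,interpolation=cv2.INTER_CUBIC),cv2.resize(c[160:260,320:420],None,fx=4,fy=4,interpolation=cv2.INTER_CUBIC)]))
```

```text
bay [-0.2872  0.0006] [0.0252 0.6892]
t 7.5333 p [0.5193 0.111  0.1022] xyaw 96.34437067816097 tilt [-0.0002 -0.0006 -1.    ] F [ 0.6877  0.0518 -0.9081] w 0.025729044634353975 q [ 0.2519  0.3494 -0.6291  1.9292  0.2524  0.9417 -0.3878]
travel [-0.0372 -0.0006  0.0002] dr [-0.0003  0.0006 -0.001 ]
```

View pics/v4.png

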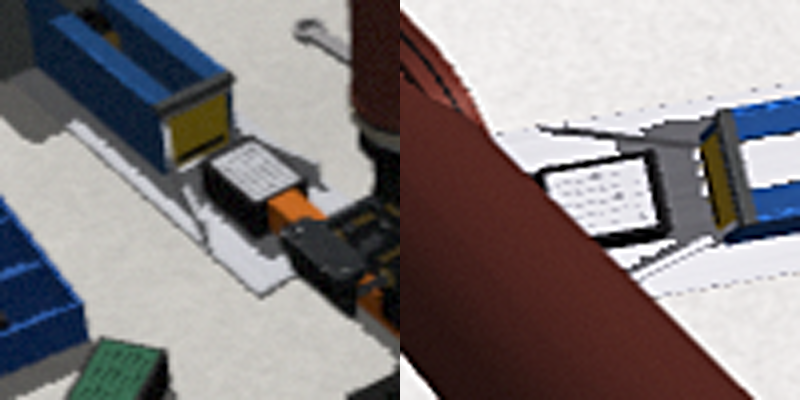

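The module moves with the stick and lines up with the chute, with its rear at about side-crop px (270,205). I'll keep going.

Request:
{"op": "move_arm", "data": {"travel": [[-0.005, 0, 0], [-0.01, 0, 0], [-0.015, 0, 0], [-0.02, 0, 0], [-0.025, 0, 0]], "dr": [[0, 0, 0], [0, 0, 0], [0, 0, 0], [0, 0, 0], [0, 0, 0]]}}

```text
clock: 7.95
tcp_pos: [0.522, 0.0866, 0.1023]
tool_rot: [-0.0, 0.666, 0.746, -0.0]
wrist_force: [-0.4, 3.0, -1.4]
gripper_width: 0.0254
```

Request:
{"op": "move_arm", "data": {"travel": [[-0.005, 0, 0], [-0.01, 0, 0], [-0.014, 0, 0], [-0.018, 0, 0], [-0.022, 0, 0]], "dr": [[0, 0, 0], [0, 0, 0], [0, 0, 0], [0, 0, 0], [0, 0, 0]]}}

```text
clock: 8.37
tcp_pos: [0.5245, 0.0651, 0.1023]
tool_rot: [-0.0, 0.666, 0.746, 0.0]
wrist_force: [-0.1, 3.3, -1.1]
gripper_width: 0.0258
```

Run:
```python
from h import *
d=snap('side','s5');t=snap('top','t5')
s,R=st();print('bay',bay(s['tcp_pos']),bay(s['wrist_force'][:2]+O))
go(([*unbay(-.20,0),.102],96.4))
b=cv2.imread('pics/s5.png');c=cv2.imread('pics/t5.png')
cv2.imwrite('pics/v5.png',np.hstack([cv2.resize(b[120:220,170:270],None,fx=4,fy=4,interpolation=cv2.INTER_CUBIC),cv2.resize(c[160:260,360:460],None,fx=4,fy=4,interpolation=cv2.INTER_CUBIC)]))
```

```text
bay [-0.2403  0.0006] [-0.4205 -0.2267]
t 8.4667 p [0.5245 0.0644 0.1022] xyaw 96.36181992213108 tilt [-0.0001 -0.0006 -1.    ] F [-0.2722  0.3926 -1.2422] w 0.0258315067259118 q [ 0.3264  0.3405 -0.6113  1.936   0.2407  0.9375 -0.2907]
travel [-0.0403 -0.0006  0.0002] dr [-0.0002  0.0006 -0.0007]
```

View pics/v5.png

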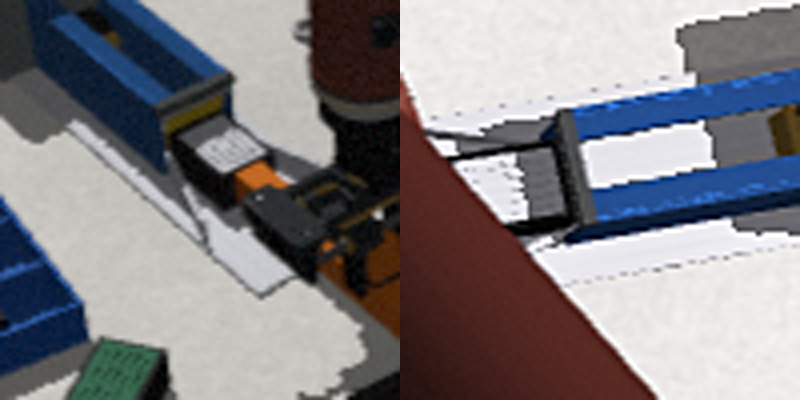

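The module's nose is under the lintel and the flap is opening. Forces stay around 3 N. I'll carry on.

Request:
{"op": "move_arm", "data": {"travel": [[-0.005, 0, 0], [-0.01, 0, 0], [-0.015, 0, 0], [-0.02, 0, 0], [-0.025, -0.001, 0]], "dr": [[0, 0, 0], [0, 0, 0], [0, 0, 0], [0, 0, 0], [0, 0, 0]]}}

```text
clock: 8.88
tcp_pos: [0.5265, 0.0399, 0.1023]
tool_rot: [0.0, 0.666, 0.746, 0.0]
wrist_force: [0.3, 2.8, -0.6]
gripper_width: 0.0258
```

Request:
{"op": "move_arm", "data": {"travel": [[-0.005, 0, 0], [-0.01, 0, 0], [-0.015, 0, 0], [-0.02, 0, 0], [-0.025, 0, 0]], "dr": [[0, 0, 0], [0, 0, 0], [0, 0, 0], [0, 0, 0], [0, 0, 0]]}}

```text
clock: 9.3
tcp_pos: [0.5291, 0.015, 0.1023]
tool_rot: [-0.0, 0.666, 0.746, -0.0]
wrist_force: [-0.8, 3.1, -1.1]
gripper_width: 0.026
```

Run:
```python
from h import *
d=snap('side','s6');t=snap('top','t6')
s,R=st();print('bay',bay(s['tcp_pos']),bay(s['wrist_force'][:2]+O))
go(([*unbay(-.15,0),.102],96.4))
b=cv2.imread('pics/s6.png');c=cv2.imread('pics/t6.png')
cv2.imwrite('pics/v6.png',np.hstack([cv2.resize(b[100:200,150:250],None,fx=4,fy=4,interpolation=cv2.INTER_CUBIC),cv2.resize(c[160:260,380:480],None,fx=4,fy=4,interpolation=cv2.INTER_CUBIC)]))
```

```text
bay [-0.1898 -0.0004] [ 0.4382 -0.2627]
t 9.4 p [0.5291 0.0141 0.1022] xyaw 96.32868046174406 tilt [-0.0001 -0.0008 -1.    ] F [-0.2123 -0.4647 -0.8594] w 0.0256724450814601 q [ 0.4029  0.3377 -0.5893  1.9348  0.2317  0.936  -0.1885]
travel [-0.0398  0.0005  0.0002] dr [-0.0002  0.0008 -0.0012]
```

View pics/v6.png

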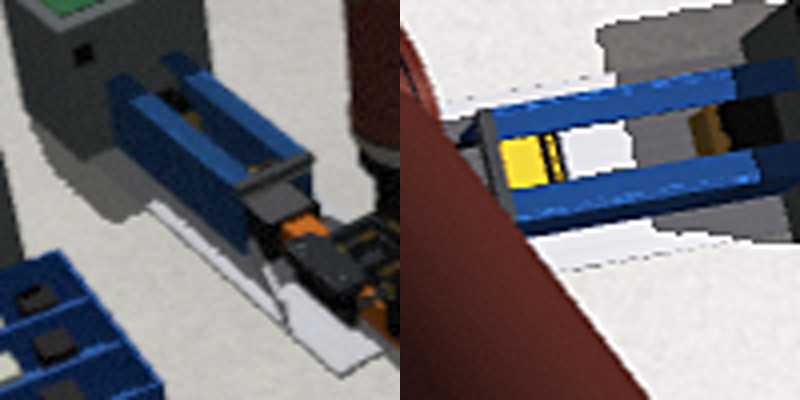

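Run:
```python
from h import *
t=load('t6')
c=cv2.imread('pics/t6.png')
cv2.imwrite('pics/v6b.png',cv2.resize(c[175:220,400:480],None,fx=10,fy=10,interpolation=cv2.INTER_CUBIC))
for u,v,z in [(420.5,193,.042),(421.5,205,.042),(453,188,.038),(456,198,.038)]: print(bay(ray(t,u,v,z)))
```

```text
[0.0637 0.0223]
[ 0.0588 -0.0104]
[0.1543 0.0219]
[ 0.1555 -0.0064]
```

View pics/v6b.png

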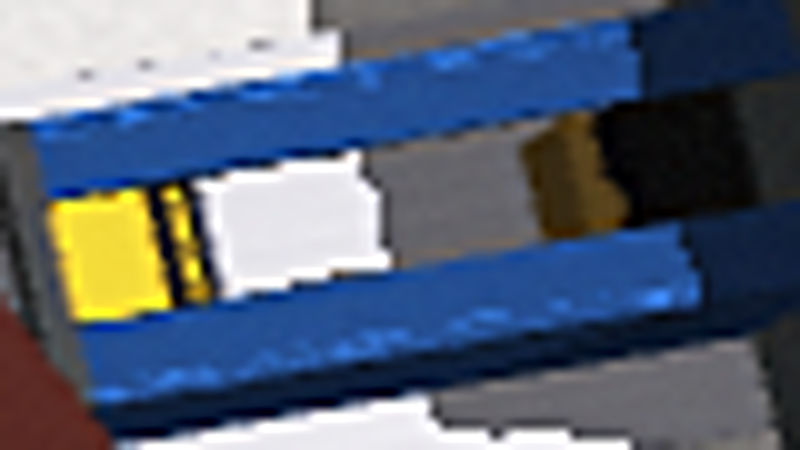

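Request:
{"op": "move_arm", "data": {"travel": [[-0.005, 0, 0], [-0.01, 0, 0], [-0.015, 0, 0], [-0.02, 0, 0], [-0.025, 0, 0]], "dr": [[0, 0, 0], [0, 0, 0], [0, 0, 0], [0, 0, 0], [0, 0, 0]]}}

```text
clock: 9.82
tcp_pos: [0.5319, -0.0098, 0.1023]
tool_rot: [-0.0, 0.666, 0.746, 0.0]
wrist_force: [0.1, 2.9, -0.9]
gripper_width: 0.0259
```

Request:
{"op": "move_arm", "data": {"travel": [[-0.005, 0, 0], [-0.01, 0, 0], [-0.015, 0, 0], [-0.02, 0, 0], [-0.025, 0, 0]], "dr": [[0, 0, 0], [0, 0, 0], [0, 0, 0], [0, 0, 0], [0, 0, 0]]}}

```text
clock: 10.23
tcp_pos: [0.5347, -0.0346, 0.1023]
tool_rot: [-0.0, 0.666, 0.746, 0.0]
wrist_force: [0.3, 2.5, -0.3]
gripper_width: 0.0257
```

Run:
```python
from h import *
d=snap('side','s7');t=snap('top','t7')
s,R=st();print('bay',bay(s['tcp_pos']),bay(s['wrist_force'][:2]+O))
go(([*unbay(-.10,0),.102],96.4))
b=cv2.imread('pics/s7.png');c=cv2.imread('pics/t7.png')
cv2.imwrite('pics/v7.png',np.hstack([cv2.resize(b[90:190,150:230],None,fx=4,fy=4,interpolation=cv2.INTER_CUBIC),cv2.resize(c[175:225,400:480],(480,400),interpolation=cv2.INTER_CUBIC)]))
```

```text
bay [-0.1399 -0.0004] [0.7266 0.0933]
t 10.3333 p [ 0.5347 -0.0356  0.1022] xyaw 96.33678051668252 tilt [-0.0001 -0.0007 -1.    ] F [ 0.1737 -0.7117 -1.2711] w 0.025956701606665623 q [ 0.4733  0.3455 -0.5654  1.9204  0.2277  0.9389 -0.0904]
travel [-0.0399  0.0005  0.0002] dr [-0.0002  0.0007 -0.0011]
```

View pics/v7.png

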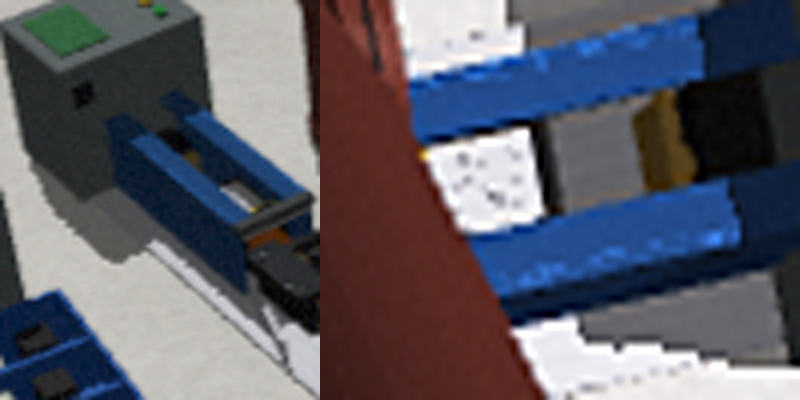

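Request:
{"op": "move_arm", "data": {"travel": [[-0.005, 0, 0], [-0.01, 0, 0], [-0.015, 0, 0], [-0.02, 0, 0], [-0.025, 0, 0]], "dr": [[0, 0, 0], [0, 0, 0], [0, 0, 0], [0, 0, 0], [0, 0, 0]]}}

```text
clock: 10.75
tcp_pos: [0.5375, -0.0595, 0.1023]
tool_rot: [-0.0, 0.666, 0.746, -0.0]
wrist_force: [0.7, 2.6, -1.9]
gripper_width: 0.0257
```

Request:
{"op": "move_arm", "data": {"travel": [[-0.002, 0, 0], [-0.004, 0, 0], [-0.005, 0, 0], [-0.006, 0, 0], [-0.007, 0, 0]], "dr": [[0, 0, 0], [0, 0, 0], [0, 0, 0], [0, 0, 0], [0, 0, 0]]}}

```text
clock: 11.17
tcp_pos: [0.5382, -0.0658, 0.1023]
tool_rot: [-0.0, 0.666, 0.746, 0.0]
wrist_force: [0.3, 3.6, -1.5]
gripper_width: 0.0256
```

Run:
```python
from h import *
t=snap('top','t8')
s,R=st();print('bay',bay(s['tcp_pos']),bay(s['wrist_force'][:2]+O))
go(([*unbay(-.10,0),.102],96.4))
c=cv2.imread('pics/t8.png')
cv2.imwrite('pics/v8.png',cv2.resize(c[175:225,400:480],(800,500),interpolation=cv2.INTER_CUBIC))
```

```text
bay [-0.1092 -0.0004] [-2.0571 -0.6543]
t 11.2167 p [ 0.5382 -0.066   0.1022] xyaw 96.42030375647089 tilt [-0.0001 -0.     -1.    ] F [-0.8795  1.9714 -2.6151] w 0.026078385034738683 q [ 0.5147  0.3546 -0.5507  1.9058  0.2265  0.9426 -0.0303]
travel [-0.0092  0.0004  0.0002] dr [-0.0001 -0.      0.0004]
```

View pics/v8.png

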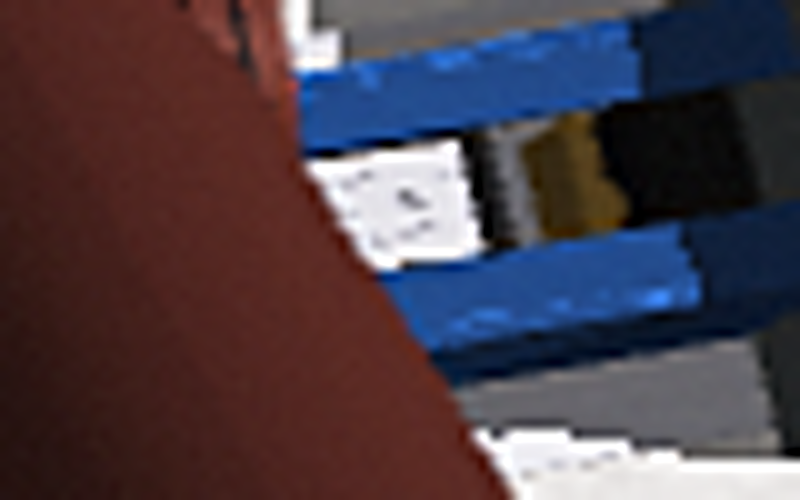

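Request:
{"op": "move_arm", "data": {"travel": [[-0.002, 0, 0], [-0.004, 0, 0], [-0.006, 0, 0], [-0.008, 0, 0], [-0.009, 0, 0]], "dr": [[0, 0, 0], [0, 0, 0], [0, 0, 0], [0, 0, 0], [0, 0, 0]]}}

```text
clock: 11.63
tcp_pos: [0.5393, -0.0753, 0.1022]
tool_rot: [0.0, 0.667, 0.745, -0.0]
wrist_force: [-0.3, 1.8, -2.0]
gripper_width: 0.026
```

Request:
{"op": "move_arm", "data": {"travel": [[-0.001, 0, 0], [-0.002, 0, 0], [-0.003, 0, 0], [-0.004, 0, 0], [-0.005, 0, 0]], "dr": [[0, 0, 0], [0, 0, 0], [0, 0, 0], [0, 0, 0], [0, 0, 0]]}}

```text
clock: 12.05
tcp_pos: [0.5398, -0.0799, 0.1023]
tool_rot: [-0.0, 0.666, 0.746, 0.0]
wrist_force: [-0.9, 1.8, -2.2]
gripper_width: 0.0256
```

Run:
```python
from h import *
t=snap('top','t9')
s,R=st();print('bay',bay(s['tcp_pos']),bay(s['wrist_force'][:2]+O))
go(([*unbay(-.10,0),.102],96.4))
c=cv2.imread('pics/t9.png')
cv2.imwrite('pics/v9.png',cv2.resize(c[175:225,400:480],(800,500),interpolation=cv2.INTER_CUBIC))
```

```text
bay [-0.095  -0.0003] [-1.8798  0.2077]
t 12.1 p [ 0.5398 -0.0801  0.1023] xyaw 96.40427321960729 tilt [ 0.0001 -0.0001 -1.    ] F [-0.0032  1.8913 -1.9015] w 0.025704512913383822 q [ 0.5328  0.3597 -0.5435  1.8979  0.2267  0.9446 -0.0045]
travel [0.005  0.0003 0.0003] dr [0.     0.0001 0.0001]
```

View pics/v9.png

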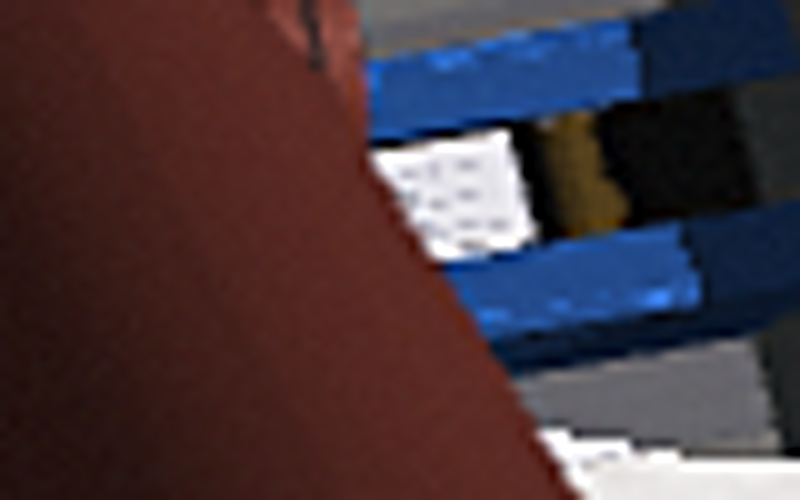

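A few mm of gap is left (nose at px ~550, brass top edge at ~580). I'll feel forward slowly.

Request:
{"op": "move_arm", "data": {"travel": [[-0.0005, 0, 0], [-0.001, 0, 0], [-0.0015, 0, 0], [-0.002, 0, 0], [-0.0025, 0, 0]], "dr": [[0, 0, 0], [0, 0, 0], [0, 0, 0], [0, 0, 0], [0, 0, 0]]}}

```text
clock: 12.52
tcp_pos: [0.5401, -0.0823, 0.1022]
tool_rot: [-0.0, 0.666, 0.746, 0.0]
wrist_force: [0.1, 1.9, -2.4]
gripper_width: 0.0255
```

Request:
{"op": "move_arm", "data": {"travel": [[-0.0005, 0, 0], [-0.001, 0, 0], [-0.0015, 0, 0], [-0.002, 0, 0], [-0.002, 0, 0]], "dr": [[0, 0, 0], [0, 0, 0], [0, 0, 0], [0, 0, 0], [0, 0, 0]]}}

```text
clock: 12.93
tcp_pos: [0.5403, -0.0844, 0.1022]
tool_rot: [-0.0, 0.666, 0.746, -0.0]
wrist_force: [0.0, 1.9, -2.1]
gripper_width: 0.0258
```

Request:
{"op": "move_arm", "data": {"travel": [[-0.0005, 0, 0], [-0.001, 0, 0], [-0.0015, 0, 0], [-0.002, 0, 0], [-0.002, 0, 0]], "dr": [[0, 0, 0], [0, 0, 0], [0, 0, 0], [0, 0, 0], [0, 0, 0]]}}

```text
clock: 13.35
tcp_pos: [0.5405, -0.0864, 0.1023]
tool_rot: [0.0, 0.666, 0.746, 0.0]
wrist_force: [-0.1, 0.5, -2.6]
gripper_width: 0.0258
```

Request:
{"op": "move_arm", "data": {"travel": [[-0.0005, 0, 0], [-0.001, 0, 0], [-0.0015, 0, 0], [-0.002, 0, 0], [-0.002, 0, 0]], "dr": [[0, 0, 0], [0, 0, 0], [0, 0, 0], [0, 0, 0], [0, 0, 0]]}}

```text
clock: 13.77
tcp_pos: [0.5406, -0.0871, 0.1024]
tool_rot: [-0.001, 0.666, 0.746, 0.0]
wrist_force: [-1.5, 7.0, 0.0]
gripper_width: 0.026
```

Contact. I'll build the force up in small steps.

Request:
{"op": "move_arm", "data": {"travel": [[-0.0003, 0, 0], [-0.0003, 0, 0]], "dr": [[0, 0, 0], [0, 0, 0]]}}

```text
clock: 13.93
tcp_pos: [0.5407, -0.0871, 0.1024]
tool_rot: [-0.001, 0.666, 0.746, 0.0]
wrist_force: [-2.3, 8.1, 1.5]
gripper_width: 0.0259
```

Request:
{"op": "move_arm", "data": {"travel": [[-0.0003, 0, 0], [-0.0003, 0, 0]], "dr": [[0, 0, 0], [0, 0, 0]]}}

```text
clock: 14.1
tcp_pos: [0.5407, -0.0872, 0.1024]
tool_rot: [-0.001, 0.666, 0.746, 0.0]
wrist_force: [-1.9, 7.5, -0.0]
gripper_width: 0.0255
```

Request:
{"op": "move_arm", "data": {"travel": [[-0.0004, 0, 0], [-0.0004, 0, 0]], "dr": [[0, 0, 0], [0, 0, 0]]}}

```text
clock: 14.27
tcp_pos: [0.5407, -0.0874, 0.1024]
tool_rot: [-0.001, 0.666, 0.746, 0.001]
wrist_force: [-1.6, 8.9, 2.0]
gripper_width: 0.0256
```

Request:
{"op": "move_arm", "data": {"travel": [[-0.0004, 0, 0], [-0.0004, 0, 0]], "dr": [[0, 0, 0], [0, 0, 0]]}}

```text
clock: 14.43
tcp_pos: [0.5407, -0.0875, 0.1024]
tool_rot: [-0.001, 0.666, 0.746, 0.001]
wrist_force: [-3.1, 10.7, 1.2]
gripper_width: 0.0257
```

Request:
{"op": "move_arm", "data": {"travel": [[-0.0003, 0, 0], [-0.0003, 0, 0], [-0.0003, 0, 0], [-0.0003, 0, 0]], "dr": [[0, 0, 0], [0, 0, 0], [0, 0, 0], [0, 0, 0]]}}

```text
clock: 14.77
tcp_pos: [0.5408, -0.0875, 0.1024]
tool_rot: [-0.001, 0.666, 0.746, 0.001]
wrist_force: [-3.2, 10.4, 2.0]
gripper_width: 0.0257
```

Request:
{"op": "move_arm", "data": {"travel": [[0, 0, 0], [0, 0, 0], [0, 0, 0], [0, 0, 0], [0, 0, 0]], "dr": [[0, 0, 0], [0, 0, 0], [0, 0, 0], [0, 0, 0], [0, 0, 0]]}}

```text
clock: 15.18
tcp_pos: [0.5408, -0.0876, 0.1024]
tool_rot: [-0.001, 0.666, 0.746, 0.001]
wrist_force: [-2.9, 11.3, 2.2]
gripper_width: 0.0258
```

Run:
```python
from h import *
F=[]
for k in range(3):
    t=snap('top','t10'); s,R=st(); F.append(s['wrist_force'])
print(np.array(F), bay(s['tcp_pos']))
go(([*unbay(-.10,0),.102],96.4))
c=cv2.imread('pics/t10.png')
cv2.imwrite('pics/v10.png',cv2.resize(c[175:225,400:480],(800,500),interpolation=cv2.INTER_CUBIC))
```

```text
[[-2.6298 10.3506  1.8035]
 [-1.9627 11.2362  2.5864]
 [-1.7823 10.9515  1.8458]] [-0.0875 -0.0002]
t 15.3333 p [ 0.5408 -0.0875  0.1024] xyaw 96.51711524881242 tilt [-0.0006  0.0024 -1.    ] F [-1.7823 10.9515  1.8458] w 0.025465003240488632 q [ 0.5443  0.3635 -0.541   1.8921  0.2246  0.947   0.0136]
travel [0.0125 0.0002 0.0004] dr [-0.0003 -0.0024  0.002 ]
```

View pics/v10.png

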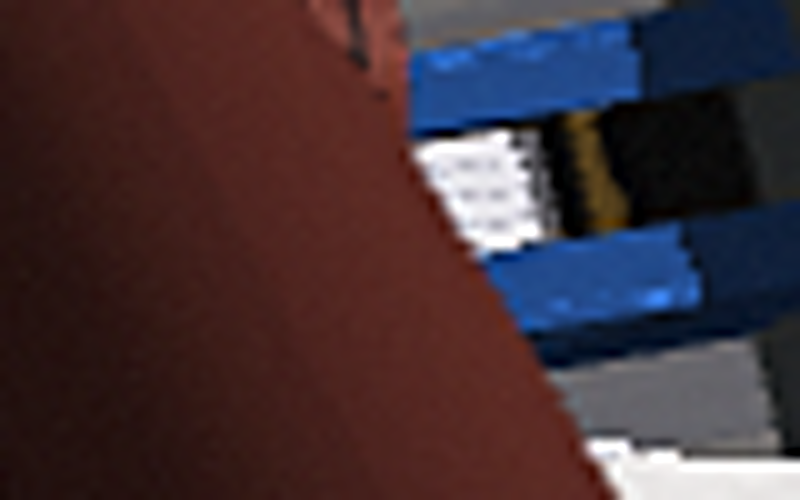

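The nose touches the brass plate (px ~575) and the force is about 11 N. I'll hold another second.

Request:
{"op": "move_arm", "data": {"travel": [[-0.0002, 0, 0], [-0.0002, 0, 0], [-0.0002, 0, 0], [-0.0002, 0, 0], [-0.0002, 0, 0]], "dr": [[0, 0, 0], [0, 0, 0], [0, 0, 0], [0, 0, 0], [0, 0, 0]]}}

```text
clock: 15.75
tcp_pos: [0.5408, -0.0875, 0.1024]
tool_rot: [-0.001, 0.666, 0.746, 0.001]
wrist_force: [-3.1, 11.1, 2.7]
gripper_width: 0.0255
```

Request:
{"op": "move_arm", "data": {"travel": [[0, 0, 0], [0, 0, 0], [0, 0, 0], [0, 0, 0], [0, 0, 0]], "dr": [[0, 0, 0], [0, 0, 0], [0, 0, 0], [0, 0, 0], [0, 0, 0]]}}

```text
clock: 16.17
tcp_pos: [0.5408, -0.0876, 0.1024]
tool_rot: [-0.001, 0.666, 0.746, 0.001]
wrist_force: [-3.4, 11.5, 2.2]
gripper_width: 0.0257
```

Request:
{"op": "move_arm", "data": {"travel": [[0, 0, 0], [0, 0, 0], [0, 0, 0], [0, 0, 0]], "dr": [[0, 0, 0], [0, 0, 0], [0, 0, 0], [0, 0, 0]]}}

```text
clock: 16.5
tcp_pos: [0.5408, -0.0875, 0.1024]
tool_rot: [-0.001, 0.666, 0.746, 0.001]
wrist_force: [-3.3, 11.0, 2.8]
gripper_width: 0.0257
```

Request:
{"op": "move_arm", "data": {"travel": [[0.0005, 0, 0], [0.001, 0, 0], [0.0015, 0, 0], [0.002, 0, 0], [0.0025, 0, 0]], "dr": [[0, 0, 0], [0, 0, 0], [0, 0, 0], [0, 0, 0], [0, 0, 0]]}}

```text
clock: 16.92
tcp_pos: [0.5406, -0.0873, 0.1023]
tool_rot: [-0.0, 0.666, 0.746, 0.0]
wrist_force: [-1.3, 3.3, -1.7]
gripper_width: 0.0255
```

Request:
{"op": "move_arm", "data": {"travel": [[0.0005, 0, 0], [0.001, 0, 0], [0.0015, 0, 0], [0.003, 0, 0], [0.005, 0, 0]], "dr": [[0, 0, 0], [0, 0, 0], [0, 0, 0], [0, 0, 0], [0, 0, 0]]}}

```text
clock: 17.33
tcp_pos: [0.5402, -0.0835, 0.1023]
tool_rot: [0.0, 0.667, 0.745, -0.0]
wrist_force: [0.1, -1.0, -1.7]
gripper_width: 0.0256
```

Run:
```python
from h import *
t=snap('top','t11');snap('side','s11')
go(([*unbay(-.20,0),.102],96.4))
c=cv2.imread('pics/t11.png');b=cv2.imread('pics/s11.png')
cv2.imwrite('pics/v11.png',np.hstack([cv2.resize(b[90:190,150:230],None,fx=4,fy=4,interpolation=cv2.INTER_CUBIC),cv2.resize(c[175:225,400:480],(480,400),interpolation=cv2.INTER_CUBIC)]))
```

```text
t 17.4333 p [ 0.5401 -0.0827  0.1023] xyaw 96.41535697842643 tilt [ 0.0002 -0.0002 -1.    ] F [-0.1065 -0.3219 -1.6385] w 0.025709292618051095 q [ 0.5361  0.3606 -0.5423  1.8963  0.2269  0.9451  0.0003]
travel [0.1076 0.0003 0.0003] dr [0.0002 0.0002 0.0003]
```

View pics/v11.png

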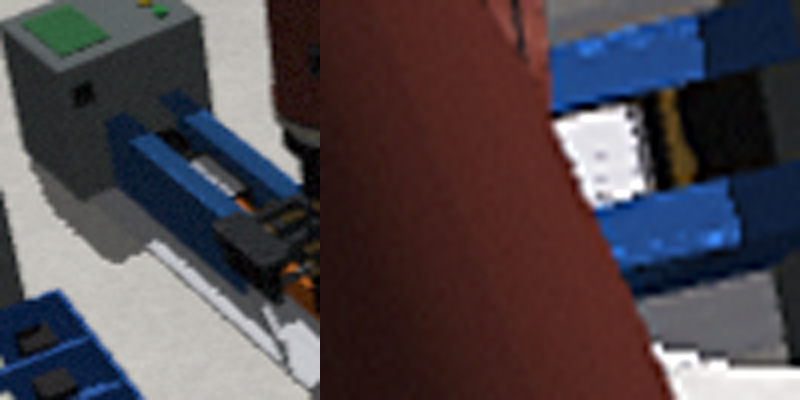

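The stick has come free at about 0 N and the module is still at the brass plate. I'll draw the stick out.

Request:
{"op": "move_arm", "data": {"travel": [[0.005, 0, 0], [0.012, 0, 0], [0.02, 0, 0], [0.028, 0, 0], [0.036, 0, 0]], "dr": [[0, 0, 0], [0, 0, 0], [0, 0, 0], [0, 0, 0], [0, 0, 0]]}}

```text
clock: 17.85
tcp_pos: [0.5359, -0.0456, 0.1023]
tool_rot: [-0.0, 0.666, 0.746, 0.0]
wrist_force: [-0.4, -0.2, -2.0]
gripper_width: 0.0259
```

Request:
{"op": "move_arm", "data": {"travel": [[0.008, 0, 0], [0.016, 0, 0], [0.024, 0, 0], [0.032, 0, 0], [0.04, 0, 0]], "dr": [[0, 0, 0], [0, 0, 0], [0, 0, 0], [0, 0, 0], [0, 0, 0]]}}

```text
clock: 18.27
tcp_pos: [0.5315, -0.0063, 0.1023]
tool_rot: [0.0, 0.666, 0.746, 0.0]
wrist_force: [0.7, 0.0, -1.3]
gripper_width: 0.0258
```

Request:
{"op": "move_arm", "data": {"travel": [[0.008, 0, 0], [0.016, 0, 0], [0.026, 0, 0], [0.036, 0, 0], [0.046, 0, 0]], "dr": [[0, 0, 0], [0, 0, 0], [0, 0, 0], [0, 0, 0], [0, 0, 0]]}}

```text
clock: 18.68
tcp_pos: [0.5263, 0.0396, 0.1023]
tool_rot: [-0.0, 0.666, 0.746, 0.0]
wrist_force: [0.1, -0.3, -2.0]
gripper_width: 0.0259
```

Request:
{"op": "move_arm", "data": {"travel": [[0.012, 0, 0], [0.027, 0, 0], [0.042, 0, 0], [0.057, 0, 0], [0.072, 0, 0]], "dr": [[0, 0, 0], [0, 0, 0], [0, 0, 0], [0, 0, 0], [0, 0, 0]]}}

```text
clock: 19.1
tcp_pos: [0.5181, 0.1116, 0.1023]
tool_rot: [-0.0, 0.666, 0.746, 0.0]
wrist_force: [-0.1, 0.2, -1.7]
gripper_width: 0.0257
```

Run:
```python
from h import *
t=snap('top','t12');snap('side','s12')
s,R=st();print('bay',bay(s['tcp_pos']))
go(([*unbay(-.35,0),.102],96.4))
c=cv2.imread('pics/t12.png');b=cv2.imread('pics/s12.png')
cv2.imwrite('pics/v12.png',np.hstack([cv2.resize(b[100:200,150:250],None,fx=4,fy=4,interpolation=cv2.INTER_CUBIC),cv2.resize(c[170:240,390:480],(400,311),interpolation=cv2.INTER_CUBIC).__class__(0) if 0 else cv2.resize(c[150:240,390:480],(400,400),interpolation=cv2.INTER_CUBIC)]))
```

```text
bay [-0.2901 -0.0006]
t 19.2 p [0.5178 0.1137 0.1025] xyaw 96.64651503902546 tilt [ 0.0003  0.0016 -1.    ] F [ 0.7736  0.0113 -0.9101] w 0.025478957437354982 q [ 0.2511  0.3474 -0.6329  1.9315  0.2503  0.9403 -0.3861]
travel [0.0599 0.0008 0.0006] dr [ 0.0005 -0.0015  0.0043]
```

View pics/v12.png

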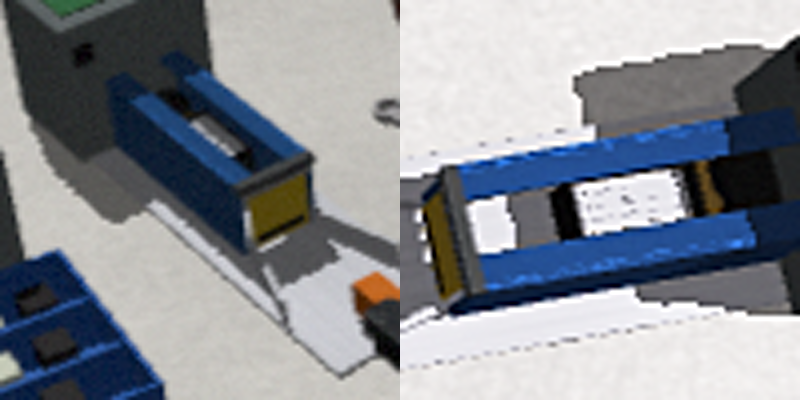

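The flap is shut and the module sits at the brass plate. I'll take the stick back to the mat.

Request:
{"op": "move_arm", "data": {"travel": [[0.02, 0, 0], [0.045, 0, -0.005], [0.075, 0, -0.015], [0.105, 0, -0.025], [0.13, 0.005, -0.028]], "dr": [[0, 0, 0], [0, 0, 0], [0, 0, 0], [0, 0, 0], [0, 0, 0]]}}

```text
clock: 19.62
tcp_pos: [0.5083, 0.242, 0.1317]
tool_rot: [0.0, 0.666, 0.746, 0.001]
wrist_force: [0.5, 0.0, -0.9]
gripper_width: 0.0256
```

Run:
```python
from h import *
go(([.5143,.3397,.13],95.5))
```

```text
t 19.6167 p [0.5083 0.242  0.1317] xyaw 96.45037216159618 tilt [ 0.0012  0.0007 -1.    ] F [ 0.5259  0.0116 -0.944 ] w 0.025639897882638048 q [ 0.0464  0.3802 -0.677   1.8307  0.2756  1.0248 -0.6277]
travel [0.0964 0.0169 0.0018] dr [ 0.0012 -0.0005  0.0166]
```

Request:
{"op": "move_arm", "data": {"travel": [[0.025, 0.004, 0], [0.05, 0.008, 0], [0.075, 0.012, 0], [0.09, 0.016, 0], [0.095, 0.017, 0]], "dr": [[0, 0, 0.005], [0, 0, 0.01], [0, 0, 0.014], [0, 0, 0.016], [0, 0, 0.016]]}}

```text
clock: 20.03
tcp_pos: [0.5145, 0.3391, 0.1303]
tool_rot: [-0.001, 0.671, 0.741, 0.001]
wrist_force: [-1.5, -0.1, -1.9]
gripper_width: 0.0257
```

Run:
```python
from h import *
snap('side','s13')
go(([.5143,.3397,.096],95.5))
b=cv2.imread('pics/s13.png')
cv2.imwrite('pics/v13.png',cv2.resize(b[170:300,240:380],None,fx=5,fy=4.5))
```

```text
t 20.0833 p [0.5146 0.3384 0.1302] xyaw 95.63816167145144 tilt [-0.0004  0.0012 -1.    ] F [-0.072   0.4063 -0.8862] w 0.02552279755304229 q [-0.127   0.4853 -0.6699  1.6999  0.3344  1.0735 -0.8038]
travel [ 0.0012 -0.0001  0.0342] dr [-0.0003 -0.0013  0.0024]
```

View pics/v13.png

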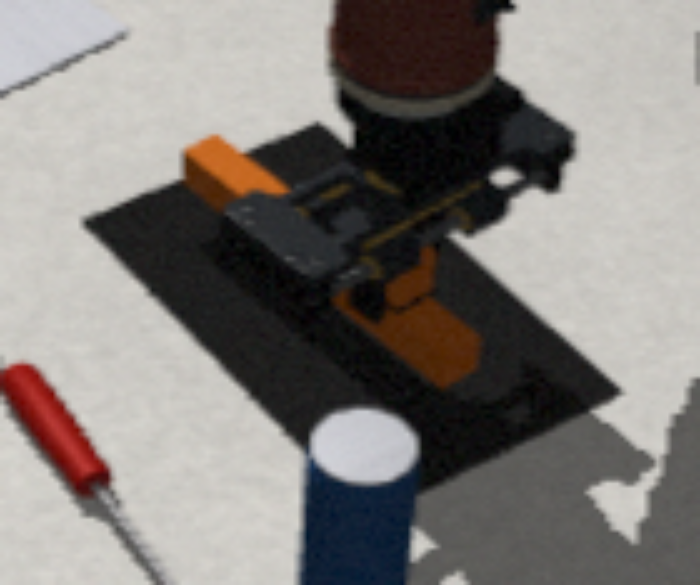

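The stick is over the mat, well inside its edges. I'll lower it.

Request:
{"op": "move_arm", "data": {"travel": [[0.001, 0, 0.008], [0.001, 0, 0.016], [0.001, 0, 0.024], [0.001, 0, 0.03], [0.001, 0, 0.032]], "dr": [[0, 0, 0], [0, 0, 0], [0, 0, 0], [0, 0, 0], [0, 0, 0]]}}

```text
clock: 20.5
tcp_pos: [0.5147, 0.3356, 0.0965]
tool_rot: [-0.0, 0.673, 0.74, -0.001]
wrist_force: [-0.6, -0.1, -2.0]
gripper_width: 0.0257
```

Request:
{"op": "move_arm", "data": {"travel": [[0, 0, 0.001], [0, 0, 0.002], [0, 0, 0.003], [0, 0, 0.003]], "dr": [[0, 0, 0], [0, 0, 0], [0, 0, 0], [0, 0, 0]]}}

```text
clock: 20.83
tcp_pos: [0.5152, 0.3372, 0.0954]
tool_rot: [0.0, 0.672, 0.74, 0.0]
wrist_force: [-0.6, -0.7, -1.9]
gripper_width: 0.0257
```

Request:
{"op": "move_arm", "data": {"travel": [[0, 0, 0.001], [0, 0, 0.001], [0, 0, 0.001], [0, 0, 0.001]], "dr": [[0, 0, 0], [0, 0, 0], [0, 0, 0], [0, 0, 0]]}}

```text
clock: 21.17
tcp_pos: [0.5151, 0.3372, 0.0944]
tool_rot: [-0.0, 0.672, 0.74, 0.0]
wrist_force: [-0.3, 0.0, -1.0]
gripper_width: 0.0256
```

Run:
```python
from h import *
go(([.5143,.3397,.0942],95.5))
```

```text
t 21.1667 p [0.5151 0.3372 0.0944] xyaw 95.50246802687514 tilt [ 0.0001  0.0001 -1.    ] F [-0.3068  0.0433 -1.0216] w 0.025583286257185273 q [-0.1413  0.526  -0.6508  1.7255  0.3663  1.0144 -0.8274]
travel [ 0.0025 -0.0005  0.0002] dr [ 0.0001 -0.0001  0.    ]
```

Request:
{"op": "move_arm", "data": {"travel": [[0, 0, 0.0006], [0, 0, 0.0006], [0, 0, 0.0006]], "dr": [[0, 0, 0], [0, 0, 0], [0, 0, 0]]}}

```text
clock: 21.42
tcp_pos: [0.5151, 0.3372, 0.0943]
tool_rot: [0.0, 0.672, 0.74, 0.0]
wrist_force: [-1.9, -1.9, 5.2]
gripper_width: 0.0253
```

Request:
{"op": "move_arm", "data": {"travel": [[0, 0, 0], [0, 0, 0], [0, 0, 0], [0, 0, 0], [0, 0, 0]], "dr": [[0, 0, 0], [0, 0, 0], [0, 0, 0], [0, 0, 0], [0, 0, 0]], "fingers": 0.7}}

```text
clock: 21.83
tcp_pos: [0.5151, 0.3371, 0.0936]
tool_rot: [-0.0, 0.672, 0.74, -0.0]
wrist_force: [-0.5, 0.0, 0.1]
gripper_width: 0.0512
```

Request:
{"op": "move_arm", "data": {"travel": [[0, 0, 0], [0, 0, 0], [0, 0, 0], [0, 0, 0], [0, 0, 0]], "dr": [[0, 0, 0], [0, 0, 0], [0, 0, 0], [0, 0, 0], [0, 0, 0]]}}

```text
clock: 22.25
tcp_pos: [0.515, 0.3371, 0.0937]
tool_rot: [-0.0, 0.672, 0.74, 0.0]
wrist_force: [0.2, 0.6, 0.1]
gripper_width: 0.0604
```

Released. I'll lift straight up and swing clear of the views.

Request:
{"op": "move_arm", "data": {"travel": [[0, 0, -0.01], [0, 0, -0.025], [0, 0, -0.045], [0, 0, -0.07], [0, 0, -0.1]], "dr": [[0, 0, 0], [0, 0, 0], [0, 0, 0], [0, 0, 0], [0, 0, 0]]}}

```text
clock: 22.67
tcp_pos: [0.5145, 0.337, 0.1953]
tool_rot: [-0.0, 0.672, 0.74, -0.0]
wrist_force: [0.4, 1.0, -0.4]
gripper_width: 0.061
```

Request:
{"op": "move_arm", "data": {"travel": [[-0.03, -0.005, -0.02], [-0.07, -0.01, -0.04], [-0.11, -0.01, -0.06], [-0.15, -0.01, -0.08], [-0.18, -0.01, -0.09]], "dr": [[0, 0, 0], [0, 0, 0], [0, 0, 0], [0, 0, 0], [0, 0, 0]]}}

```text
clock: 23.08
tcp_pos: [0.5222, 0.1562, 0.2872]
tool_rot: [0.001, 0.672, 0.741, 0.001]
wrist_force: [1.5, 0.5, 0.0]
gripper_width: 0.0611
```

Run:
```python
from h import *
t=snap('top','t14');snap('side','s14')
go()
```

```text
t 23.1833 p [0.5247 0.1504 0.2877] xyaw 94.98007486163766 tilt [ 0.0058 -0.0024 -1.    ] F [ 0.7885  0.5675 -0.591 ] w 0.06107580916417183 q [ 0.2298  0.1773 -0.6606  1.7021  0.1174  1.2964 -0.3677]
```

View pics/t14.png

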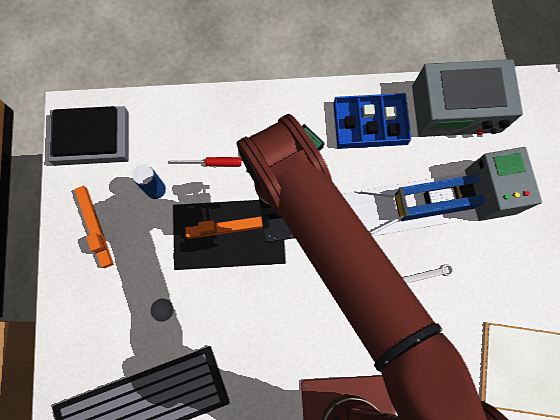

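View pics/s14.png

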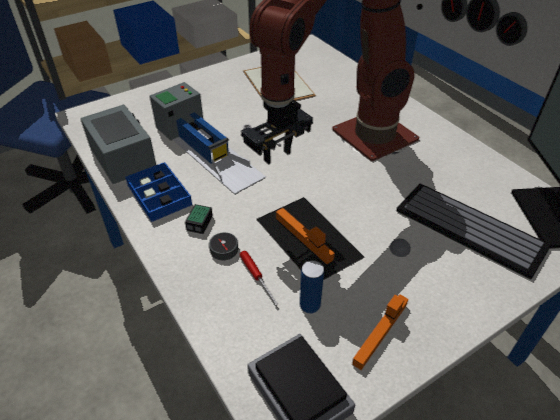

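The stick lies flat on the mat (top px ~225,227), the flap is shut and the bystanders are where they were. One close check of the bay, then I hand in.

Request:
{"op": "move_arm", "data": {"travel": [[0, 0, 0], [0, 0, 0], [0, 0, 0]], "dr": [[0, 0, 0], [0, 0, 0], [0, 0, 0]]}}

```text
clock: 23.43
tcp_pos: [0.5217, 0.1587, 0.2839]
tool_rot: [-0.0, 0.671, 0.741, 0.0]
wrist_force: [0.1, 0.4, -0.1]
gripper_width: 0.0608
```

Run:
```python
from h import *
c=cv2.imread('pics/t14.png');b=cv2.imread('pics/s14.png')
cv2.imwrite('pics/v14.png',np.vstack([cv2.resize(c[165:225,390:490],(800,480)[:2],interpolation=cv2.INTER_CUBIC)[:300],cv2.resize(b[190:270,250:383],(800,300))]))
```

```text
(no output)
```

View pics/v14.png

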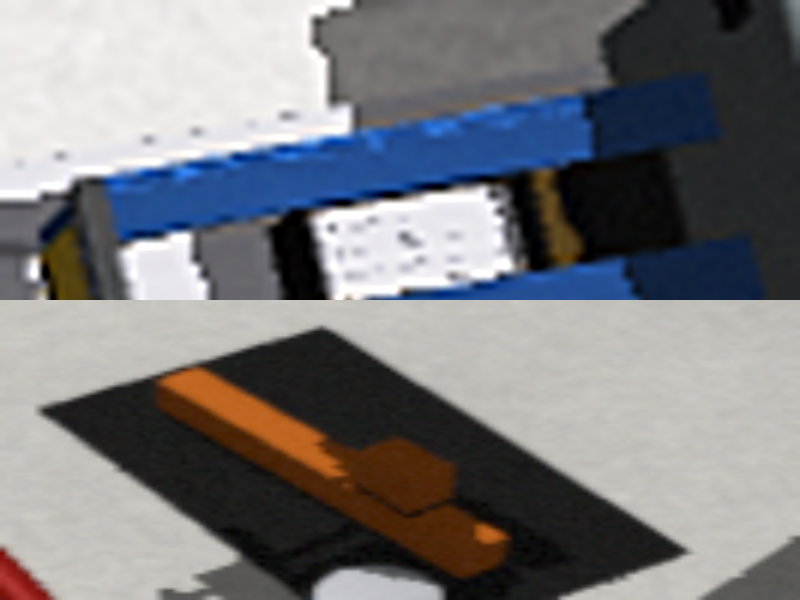

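```bash
python3 -c "
from bench import bot
print(bot.job_done())"
```

```text
the job is handed in; nothing more can be done
None
```

I pushed the module along the chute and in through the flap with the orange stick until its nose met the brass contact. I pressed it there at a wrist force of about 11 N for roughly 2 s, and the highest reading along the push was about 12 N. I then drew the stick out, laid it back on its mat and handed the job in at about 23.4 s on the robot's clock.

- **Last pictures:** the module's nose is at the brass plate and the flap is shut. The stick lies flat inside the mat. The things around the bench look unmoved, though the arm hid part of the spare module in the last top view.
- **Press force:** the wrist reading includes about 2 N of sliding friction, so the force on the contact itself was probably 9–10 N. I had no direct reading of how far the plate was pressed in.
- **Disagreements:** while I held the stick, its front end showed up to about 6 mm off the predicted spot in one side view. I took this as camera error or a slight tilt and raised the stick a few mm. No check failed.

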